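Clamp a flow cell into its leak-test manifold

TASK

Load the flow cell for its leak test: lower it between the rails of the manifold's nest with its port end (the end with the two brass plugs) towards the end stop, slide it gently along until it is right up against the stop screw, and let go. Then push the toggle clamp's handle all the way down, over centre onto its stop, so that it locks and the pad holds the cell down tight against the stop. The cell has a glass window, so find the stop by touch: do not drop, jam or force the cell, do not lean hard on the handle once it is home, and leave the other things on the bench as they are.

Things in the scene. Friction and masses are not known exactly. Their poses are not given: they have to be found in the camera images.
- flow_cell: Loose flow cell, a flat block 70 x 40 x 20 mm (x, y, z), 80 to 170 g: white plastic under an aluminium cover, on top in the middle a steel pressure strip 30 x 16 mm, 4 mm high, for the clamp pad; a small glass window near its -x end, two hexagonal brass plugs 3 mm high near its +x end, the port end. Origin: centre of the underside, z up. Grip it across its 40 mm width.
- port_end (a point): Middle of the cell's port end face: 35 mm along the cell's +x from its centre, 10 mm above its underside.
- manifold: Leak-test manifold, fixed: aluminium plate 190 x 100 mm, its top 12 mm above the bench, nest at the +x end, toggle clamp at the -x end. Origin: on the bench under nest_floor; x points along the nest to the end stop, y across it, z up. The clamp lies in the plane y = 0; its bracket, up to 54 mm high, reaches from x = -114 to -50 mm.
- nest_floor (a point): On the nest's floor, 28 mm above the bench, under the clamp pad's place. Two black rails, from x = -32 to +24 mm, guide the cell's sides: inner faces 41 mm apart (0.5 mm play each side), 7 mm high, square-edged: a cell set down a little to one side lands on a rail. The upper 13 mm of a seated cell's sides stay free. The cell goes in with its centre at about x = -9 mm: there it clears bracket and stop.
- end_stop: Adjustable end stop: steel bracket 40 mm wide, 18 mm high, its foot's front edge (the origin) 48 mm along the manifold's +x from nest_floor. A stop screw 10 mm thick goes through it, locked at a setting that differs each time.
- stop_tip (a point): Flat tip of the stop screw, on the nest's middle line, 10 mm above the nest's floor, somewhere between 30 and 40 mm along the manifold's +x from nest_floor. The middle of the cell's port end belongs hard up against it. Rigid: a held cell meets it with a sharp rise of force. Readings of its place are too coarse to seat the cell by; it has to be felt.
- clamp_bar (a joint): Clamp bar (rad): 0 at the start, upright at x = -82 to -72 mm of the manifold's frame, its top 111 mm above the bench; about 1.5 with the pad on the cell. Linked to the handle, which moves it.
- clamp_handle: Clamp handle, origin at its pivot on the bar (which moves): steel neck, black ribbed grip 19 mm wide, 13.5 mm thick, ending 104 mm from the pivot. Open at the start, leaning 67 degrees above level; level when closed. It moves easily until the pad touches, some 15 degrees above level; then it stiffens (4 to 8 N at grip_top), goes over centre 4 degrees above level, snaps on and rests on a hard stop.
- clamp_pad: Rubber pad, 15 mm wide, under the end of the clamp's bar; origin in the middle of its pressing face. Open: about 104 mm above the bench, facing along +x; closed: on the cell's strip, 52 mm above the bench.
- grip_top (a point): Centre of the face of the handle's grip that is on top when closed (open: it faces the bar), 16 mm from the grip's end. Its path, x, z in mm in the manifold's frame, y = 0: (-99,113) open, (-113,113), (-123,112), (-133,110), (-141,106), (-148,103), (-153,98), (-157,91), (-161,81), (-163,70) dead centre, (-163,64) closed on the stop.
- note_pad: Bystander: spiral note pad, 105 x 74 x 10 mm, lying flat. Origin: centre of its underside.
- pen_blue: Bystander: ball pen 135 mm long, 10 mm thick, lying. Origin: centre of its underside.
- tweezers: Bystander: steel tweezers 126 mm long, 10 mm high, lying. Origin: centre of its underside.
- timer: Bystander: wind-up timer 60 x 60 x 39 mm. Origin: centre of its underside.
- sample_cup_3: Bystander: white lidded sample cup, 51 mm wide, 63 mm high. Origin: centre of its underside.
- label_roll: Bystander: roll of labels, 66 mm wide, 40 mm high, lying flat. Origin: centre of its underside.
- petri_2: Bystander: covered Petri dish, 63 mm wide, 14 mm high. Origin: centre of its underside.
There are look-alikes about, which are no part of the job. What is shaped like the flow_cell but blue is not meant.

How it is judged:
By the outcome, as a careful person would: the job done as asked, in the order asked, and still so for the second after the job is handed in, with the robot touching nothing.
It also fails if it takes over 72 s, if anything falls off the work surface, if the arm or the gripper's body presses on something with over 40 N, if the wrist force passes 120 N, or if a joint passes its speed limit or range.

ROBOT

A 6-joint arm with a two-finger parallel gripper is mounted at the origin on a cart in front of the work surface, level with it; the furniture and walls round the work are solid. World frame = base frame: x ahead of the robot, y to its left, z up, the work surface at z = 0. Lengths are in m, angles in degrees, forces in N, time in s.
With the tool pointing down it reaches from about 0.425 to 0.95 m from the base axis. Payload 14.7 kg.
Tool frame: the origin (TCP) lies midway between the tips of the shut fingers; the grasp point (between the pads) lies 19 mm behind it (bot.hold_point_z is the distance from the TCP to the grasp point, in m); z points along the fingers, y is the direction in which the jaws open and shut (so a half turn about z gives the same grasp; the last joint's range is limited). The gripper opens to 85 mm and grips with 20 to 120 N. Pads are 22 mm wide; open, the fingers measure 114 mm over their backs; the gripper's body (76 mm by 85 mm) begins 54 mm behind the grasp point. The pads swing forward as they close: fully open they stand 13 mm farther back than shut.
Start: joints at [-68.331, 27.513, 91.461, -0, 61.026, -2.67], TCP at [0.268, -0.592, 0.231] pointing down, gripper open.
Joint ranges: [-157.49, 157.49], [-46.99, 117.5], [13.45, 153.17], [-89.5, 269.5], [5.16, 153.95], [-167.48, 167.48]. Speed limits (degrees/s): [108.29, 108.29, 136.94, 172.46, 172.46, 172.46].

INTERFACE

Orientations are given as [roll, pitch, yaw] about the fixed x, y, z axes, in that order (R = Rz(yaw) Ry(pitch) Rx(roll)).
In Python, from bench import bot gives the robot as it stands.
- The arm moves only by the shell command python3 -m jog 'ROWS' [FORCE]. ROWS is JSON, a list of rows, each a list of 5 numbers: the shift along the tool's x, y, z in units of 150 mm (1.0 is 150 mm), then the turn about the tool's z in units of 2 pi rad (1.0 is 2 pi rad), then the gripper's target within -1 to 1 (fully open at 1, half-way at 0, shut at -1). A call has 1 to 20 rows; each row shifts and turns the commanded pose from where the row before left it, along the tool's axes as they then stand; what a row does not reach is not made up. A row lasts 1/8 s, in which the tool goes at most 62.5 mm and 10.7 degrees, less where a joint would pass 70% of its speed; a pose out of reach is approached as far as the arm can. A call with a number of a shift or a turn outside -1 to 1 is refused whole. A call with a gripper value outside its range is refused whole. The fingers move at their own pace and stop on an object; FORCE is the grip in N (left out, the last holds). Time passes only in rows, so rows that do not move let the fingers close. It gives the time, the measured TCP pose, the force and the opening at its end, in the units of the state.
- bot.get_state(): the state, without advancing time (a new reading comes with each control period).
- bot.get_image(name): name is "side" or "top" or "wrist"; returns a dict with "color" (420x560x3 uint8, red, green, blue), "fx", "fy", "cx", "cy" (pixels), "rvec" (rotation vector, rad) and "tvec" (3), from world to camera coordinates, as OpenCV has them; the wrist camera has in their place "mount" (4x4, takes a point from camera to tool coordinates, whose origin is the TCP and whose axes are the flange's). Camera axes: x right, y down, z forward; pixel columns grow to the right and rows downward; lengths in m; the calibration is good to about 2 mm. A picture is of the moment at which its call begins: read the wrist's pose just before it. There is no depth.
- bot.finish_job(): hands the job in, once; it reports no verdict.
The state is a dict: "time": time; "joint_positions": joint angles; "qvel": joint speeds; "joint_torque": joint torques, N m; "ee_pos": TCP position; "orientation": TCP orientation; "contact_force": force on the tool from outside, world axes, zero at the start; "torque": the same for the moment, N m; "opening": finger opening in m.
Only numpy, scipy, OpenCV 4.12 (cv2) and the standard library are available. Lean on these libraries where they do the work, as an engineer would, in place of code of your own. Each camera call takes 0.05 s, during which the arm holds its last target.

## Working session

There is one attempt and no reset: what is moved stays moved. The work goes in short steps, Python scripts to look and compute and a shell command to move; the robot and the scene stay as the last step left them, time stands still between calls to the robot, and variables do not carry over. Pictures are saved under pics/ and viewed, and the job is handed in when it is done.

```bash
ls; mkdir -p pics
python3 - <<'E'
from bench import bot
import cv2
print(bot.get_state())
for n in("top","side","wrist"):
    d=bot.get_image(n); cv2.imwrite(f"pics/{n}0.png",d["color"][:,:,::-1])
    print(n,{k:v for k,v in d.items() if k!="color"})
E
```

```text
pics
{'time': 0.0, 'joint_positions': array([-6.83302529e+01,  2.75493409e+01,  9.14948610e+01,  1.52522700e-03,
        6.10256650e+01, -2.67113639e+00]), 'qvel': array([ 0.0064822 ,  0.06910302, -0.02115488, -0.06049549,  0.05108797,
       -0.04283233]), 'joint_torque': array([-5.38527063e-03, -9.50648117e+01, -4.30179405e+01, -3.93580749e-04,
        1.22322334e-02, -3.93015387e-05]), 'ee_pos': array([ 0.26776667, -0.59182317,  0.23067099]), 'orientation': array([-1.79930271e+02, -4.58799487e-03,  2.43401410e+01]), 'contact_force': array([-0.5209957 , -0.9699227 , -0.16787432]), 'torque': array([ 0.01980064,  0.00034674, -0.00527804]), 'opening': 0.08570148944733993}
top {'fx': 381.0816157326485, 'fy': 381.0816157326485, 'cx': 275.27358051799433, 'cy': 214.3105385257005, 'rvec': array([ 2.19178695, -2.12599598,  0.18443392]), 'tvec': array([-0.10822557,  0.57071049,  1.00155048])}
side {'fx': 543.8385179504663, 'fy': 543.8385179504663, 'cx': 275.0155654389131, 'cy': 211.2614559381789, 'rvec': array([ 0.5610675 , -2.41210873,  1.52734751]), 'tvec': array([0.47988198, 0.23880737, 1.12290783])}
wrist {'fx': 297.3098319094543, 'fy': 297.3098319094543, 'cx': 283.7672545952931, 'cy': 208.5781937616833, 'mount': array([[ 4.51542313e-04, -9.64309953e-01, -2.64775587e-01,
         6.62680959e-02],
       [ 9.99999871e-01,  4.96978363e-04, -1.04612840e-04,
        -5.77461909e-04],
       [ 2.32466941e-04, -2.64775506e-01,  9.64310053e-01,
        -1.41715322e-01],
       [ 0.00000000e+00,  0.00000000e+00,  0.00000000e+00,
         1.00000000e+00]])}
```

View pics/top0.png

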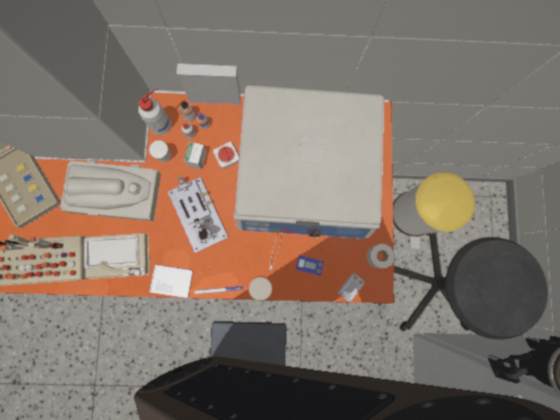

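View pics/side0.png

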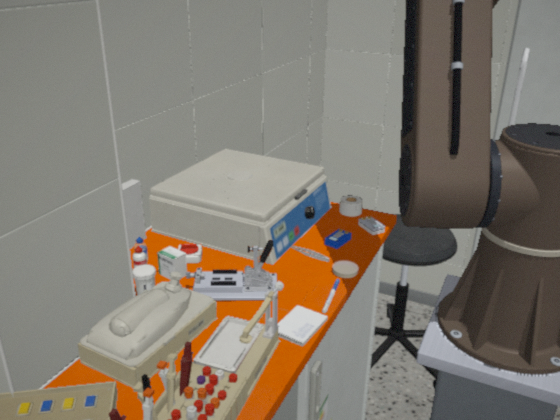

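View pics/wrist0.png

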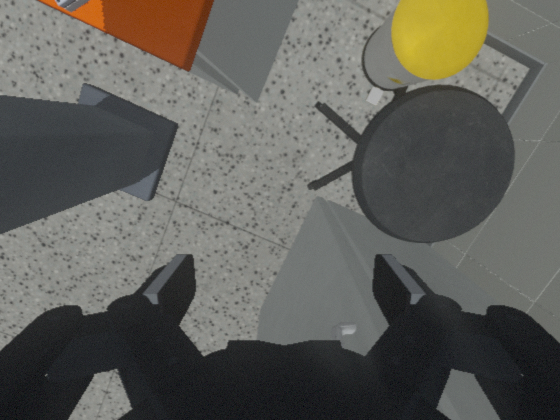

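The top view shows the manifold near (200,213), the white and aluminium cell near (350,287) at the table edge, and the blue look-alike near (310,266). I'll zoom in and measure.

```bash
cat > h.py <<'E'
import numpy as np, cv2
from bench import bot
from scipy.spatial.transform import Rotation as R
def cam(d,st=None):
    K=np.array([[d["fx"],0,d["cx"]],[0,d["fy"],d["cy"]],[0,0,1]])
    if "mount" in d:
        T=np.eye(4);T[:3,:3]=R.from_euler("xyz",st["orientation"],degrees=True).as_matrix();T[:3,3]=st["ee_pos"]
        C=T@d["mount"]; return K,C[:3,:3],C[:3,3]
    Rm=R.from_rotvec(d["rvec"]).as_matrix(); return K,Rm.T,-Rm.T@d["tvec"]
def ray(c,uv,z):
    K,Rw,o=c; v=Rw@np.linalg.solve(K,[uv[0],uv[1],1.]); return o+v*(z-o[2])/v[2]
def proj(c,p):
    K,Rw,o=c; q=K@(Rw.T@(np.array(p)-o)); return q[:2]/q[2]
def snap(n,fn):
    st=bot.get_state(); d=bot.get_image(n); cv2.imwrite(f"pics/{fn}.png",d["color"][:,:,::-1]); 
    import pickle; pickle.dump((d,st),open(f"pics/{fn}.pkl","wb")); return d,st,cam(d,st)
def load(fn):
    import pickle; d,st=pickle.load(open(f"pics/{fn}.pkl","rb")); return d,st,cam(d,st)
E
python3 - <<'E'
from h import *
d,st,c=snap("top","top1")
print(c[2])
for n,uv,z in[("cell",(350,287),.024),("blue",(310,266),.024),("man",(198,213),.012),("corner",(392,300),0),("corner2",(392,98),0)]:
    print(n,ray(c,uv,z))
a=d["color"][:,:,::-1]
b=cv2.resize(a[250:310,290:390],None,fx=7,fy=7,interpolation=2); cv2.imwrite("pics/tc.png",b)
b=cv2.resize(a[165:265,150:250],None,fx=6,fy=6,interpolation=2); cv2.imwrite("pics/tm.png",b)
E
```

```text
[ 0.42386828 -0.06511524  1.07546375]
cell [ 0.38270024 -0.30087917  0.024     ]
blue [ 0.43636296 -0.19054265  0.024     ]
man [0.57482209 0.12532573 0.012     ]
corner [ 0.34930979 -0.4239913   0.        ]
corner2 [ 0.9452008  -0.43336001  0.        ]
```

View pics/tc.png

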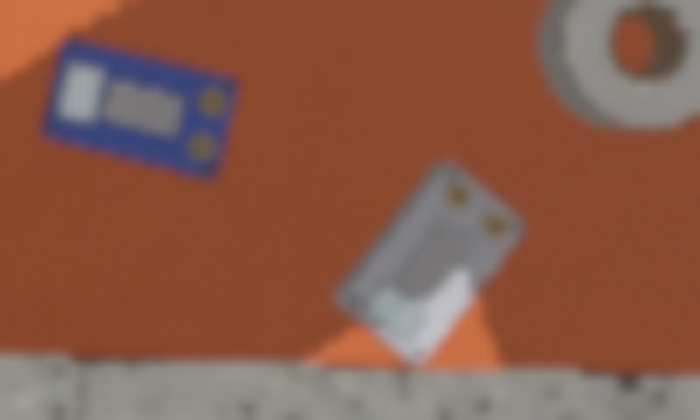

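View pics/tm.png

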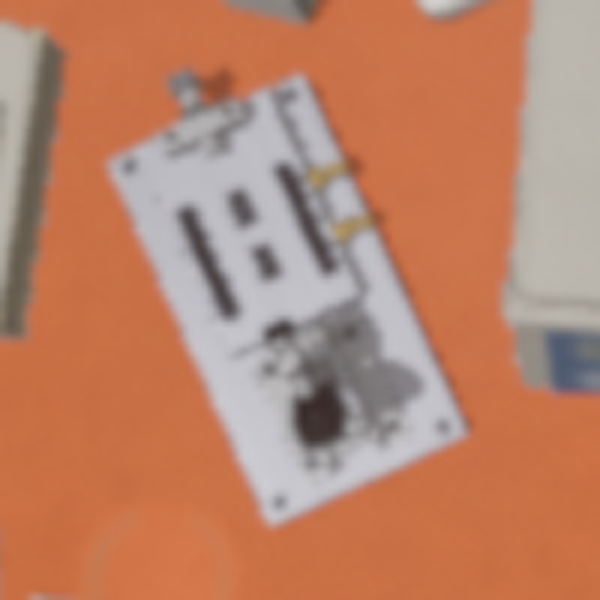

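```bash
cat >> h.py <<'E'
def plan(x,y,z,yaw):
    st=bot.get_state(); p=np.array(st["ee_pos"]); o=st["orientation"]; M=R.from_euler("xyz",o,degrees=True).as_matrix()
    t=M.T@(np.array([x,y,z])-p); dy=(yaw-o[2]+180)%360-180
    print("pos",p.round(4),"ori",o.round(2),"F",st["contact_force"].round(2),"open",round(st["opening"],4),"t",st["time"])
    print("shift units",(t/.15).round(4),"turn units (tool z)",round(-dy/360,4),"rows>=",np.linalg.norm(t)/.0625,abs(dy)/10.7)
E
python3 - <<'E'
from h import *
d,st,c=load("top1")
P=[ray(c,(290+u/7-.5,250+v/7-.5),.02) for u,v in[(445,160),(525,225),(415,360),(335,297)]]
for p in P: print(p.round(4))
ctr=sum(P)/4; ax=P[0]+P[1]-P[2]-P[3]; print(ctr,np.degrees(np.arctan2(ax[1],ax[0])),np.linalg.norm(ax)/2,np.linalg.norm(P[0]-P[1]))
P=[ray(c,(150+u/6-.5,165+v/6-.5),.012) for u,v in[(108,160),(300,77),(468,432),(270,525)]]
for p in P: print(p.round(4))
ctrm=sum(P)/4; ax=P[0]+P[1]-P[2]-P[3]; print(ctrm,np.degrees(np.arctan2(ax[1],ax[0])),np.linalg.norm(ax)/2,np.linalg.norm(P[0]-P[1]))
plan(ctr[0]-.02,ctr[1]+.016,.2,-39)
E
```

```text
[ 0.4225 -0.3103  0.02  ]
[ 0.3981 -0.3418  0.02  ]
[ 0.3451 -0.2985  0.02  ]
[ 0.3684 -0.267   0.02  ]
[ 0.38351036 -0.30440573  0.02      ] -38.967217614913935 0.06887705248942942 0.039870228287359775
[0.6342 0.2144 0.012 ]
[0.6774 0.1269 0.012 ]
[0.5114 0.0398 0.012 ]
[0.4657 0.1287 0.012 ]
[0.57216088 0.12747962 0.012     ] 27.32707790165531 0.1882757779754147 0.09754990754540768
pos [ 0.2678 -0.592   0.2309] ori [-179.96   -0.     24.34] F [0.34 0.56 1.07] open 0.0856 t 0.2
shift units [ 1.4154 -1.581   0.2073] turn units (tool z) 0.1759 rows>= 5.116953703914072 5.91966422507867
```

Run:
```python
from h import *
plan(.3835,-.3044,.17,-39)
```

```text
pos [ 0.2678 -0.592   0.2309] ori [-179.96   -0.     24.34] F [0.34 0.56 1.07] open 0.0856 t 0.2
shift units [ 1.4928 -1.4287  0.4072] turn units (tool z) 0.1759 rows>= 5.054656365466109 5.91966422507867
```

```bash
python3 -m jog '[[0.187,-0.179,0.051,0,0.4],[0.187,-0.179,0.051,0,0.4],[0.187,-0.179,0.051,0,0.4],[0.187,-0.179,0.051,0,0.4],[0.187,-0.179,0.051,0,0.4],[0.187,-0.179,0.051,0,0.4],[0.187,-0.179,0.051,0,0.4],[0.187,-0.179,0.051,0,0.4],[0,0,0,0.025,0.4],[0,0,0,0.025,0.4],[0,0,0,0.025,0.4],[0,0,0,0.025,0.4],[0,0,0,0.025,0.4],[0,0,0,0.025,0.4],[0,0,0,0.025,0.4],[0,0,0,0,0.4],[0,0,0,0,0.4]]' 30
python3 - <<'E'
from h import *
plan(.3835,-.3044,.17,-39)
snap("wrist","w1")
E
```

```text
time: 2.33
ee_pos: [0.3838, -0.304, 0.1701]
orientation: [-180.0, 0.0, -38.4]
contact_force: [0.8, 0.3, 1.1]
opening: 0.06
pos [ 0.3838 -0.304   0.1701] ori [-1.800e+02  1.000e-02 -3.845e+01] F [0.75 0.33 1.15] open 0.06 t 2.325
shift units [0.     0.0034 0.0005] turn units (tool z) 0.0015 rows>= 0.008330121538442455 0.051517629686298486
```

View pics/w1.png

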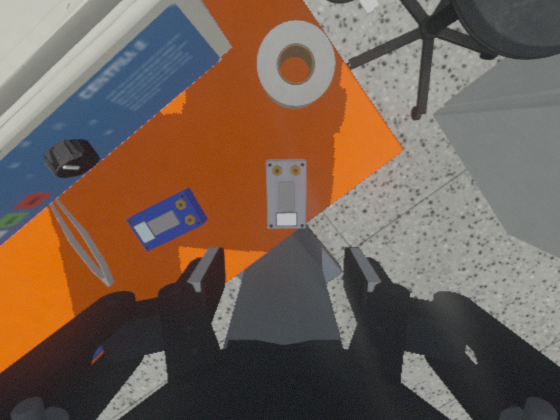

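The cell is upright in the wrist view at about x 266–307, y 159–229, with its plugs at the top. I'll measure its outline.

```bash
cat >> h.py <<'E'
def cellrect(fn,roi,z,smax=70,vmin=60):
    d,st,c=load(fn); x0,y0,x1,y1=roi
    hsv=cv2.cvtColor(d["color"],cv2.COLOR_RGB2HSV)[y0:y1,x0:x1]
    m=((hsv[...,1]<smax)&(hsv[...,2]>vmin)).astype(np.uint8); m=cv2.morphologyEx(m,cv2.MORPH_CLOSE,np.ones((9,9)))
    cs,_=cv2.findContours(m,0,1); k=max(cs,key=cv2.contourArea)+np.array([x0,y0])
    W=np.array([ray(c,q[0],z)[:2] for q in k],np.float32)
    r=cv2.minAreaRect(W*1000); b=cv2.boxPoints(r); print(r); return k,W
E
python3 - <<'E'
from h import *
k,W=cellrect("w1",(255,145,318,232),.02)
print(cv2.boundingRect(k),W.mean(0), W.min(0),W.max(0))
E
```

```text
((377.46917724609375, -310.11224365234375), (51.961334228515625, 74.35665893554688), 51.873008728027344)
(266, 159, 52, 73) [ 0.37688392 -0.30603716] [ 0.33218247 -0.3416651 ] [ 0.42117172 -0.26689175]
```

Run:
```python
from h import *
d,st,c=load("w1")
b=cv2.resize(d["color"][150:240,245:330,::-1],None,fx=6,fy=6,interpolation=2); cv2.imwrite("pics/w1c.png",b)
```

```text
(no output)
```

View pics/w1c.png

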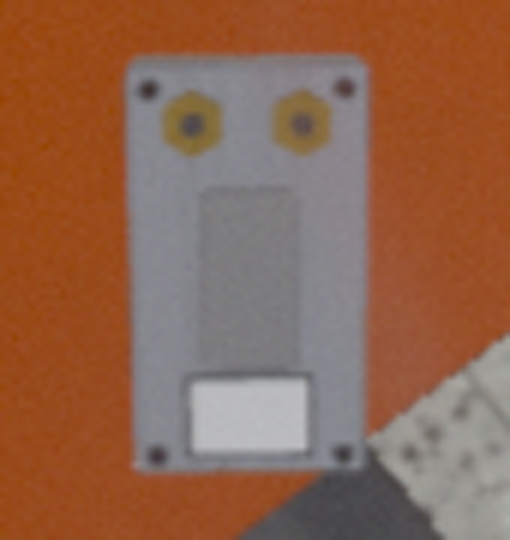

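Run:
```python
from h import *
d,st,c=load("w1")
P=[ray(c,(245+(u+.5)/6-.5,150+(v+.5)/6-.5),.02) for u,v in[(129,65),(367,67),(363,470),(134,470)]]
for p in P: print(p.round(4))
ctr=sum(P)/4; ax=P[0]+P[1]-P[2]-P[3]; print(ctr,np.degrees(np.arctan2(ax[1],ax[0])),np.linalg.norm(ax)/2,np.linalg.norm(P[0]-P[1]),np.linalg.norm(P[2]-P[3]))
S=[ray(c,(245+(u+.5)/6-.5,150+(v+.5)/6-.5),.024) for u,v in[(199,187),(298,187),(298,362),(199,362)]]
cs=sum(S)/4; print("strip",cs,np.linalg.norm(S[0]-S[1]),np.linalg.norm(S[0]-S[3]))
plan(ctr[0],ctr[1],.008,-38.6)
```

```text
[ 0.4214 -0.3123  0.02  ]
[ 0.3971 -0.3424  0.02  ]
[ 0.3426 -0.2999  0.02  ]
[ 0.3672 -0.269   0.02  ]
[ 0.3820695  -0.30589949  0.02      ] -38.24410435026282 0.06928225713798017 0.038657960478605966 0.039548598217574046
strip [ 0.38258228 -0.3063145   0.024     ] 0.016147058276681066 0.029635178862562995
pos [ 0.3838 -0.304   0.1701] ori [180.     0.   -38.48] F [-0.08 -0.2  -0.49] open 0.0601 t 2.375
shift units [-0.0014  0.0171  1.0806] turn units (tool z) 0.0003 rows>= 2.593692001116963 0.011027417220558274
```

```bash
python3 -m jog '[[0,0.017,0.2,0,0.4],[0,0,0.25,0,0.4],[0,0,0.25,0,0.4],[0,0,0.2,0,0.4],[0,0,0.1,0,0.4],[0,0,0.05,0,0.4],[0,0,0.03,0,0.4],[0,0,0,0,0.4]]'
python3 -m jog '[[0,0,0,0,0.1],[0,0,0,0,0.0],[0,0,0,0,-0.1],[0,0,0,0,-0.2],[0,0,0,0,-0.3],[0,0,0,0,-0.3],[0,0,0,0,-0.3]]' 30
```

```text
time: 3.38
ee_pos: [0.3825, -0.3063, 0.0085]
orientation: [180.0, -0.0, -38.7]
contact_force: [-0.7, -0.2, -0.2]
opening: 0.0597
time: 4.25
ee_pos: [0.3824, -0.3062, 0.0087]
orientation: [180.0, -0.0, -38.6]
contact_force: [-0.8, 0.8, 10.4]
opening: 0.0391
```

```bash
python3 -m jog '[[0,0,-0.03,0,-0.3],[0,0,-0.1,0,-0.3],[0,0,-0.2,0,-0.3],[0,0,-0.3,0,-0.3],[0,0,-0.3,0,-0.3],[0,0,0,0,-0.3]]'
python3 - <<'E'
from h import *
d,st,c=snap("wrist","w2")
b=cv2.resize(d["color"][60:300,180:400,::-1],None,fx=2.5,fy=2.5,interpolation=2); cv2.imwrite("pics/w2c.png",b)
# nest target from top estimate: plate centre; nest at +x end
ctr=np.array([.57216,.12748]); yaw=27.33; u=np.array([np.cos(np.radians(yaw)),np.sin(np.radians(yaw))])
E
```

```text
time: 5.0
ee_pos: [0.3837, -0.3073, 0.1515]
orientation: [180.0, -0.4, -38.7]
contact_force: [0.3, 0.4, -2.0]
opening: 0.0391
```

View pics/w2c.png

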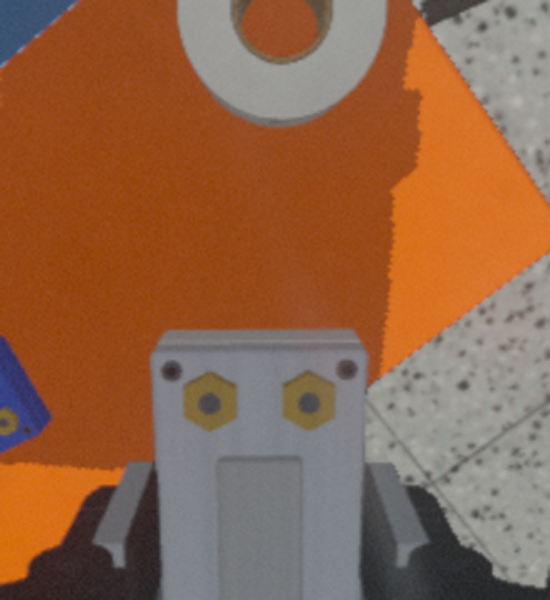

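Run:
```python
from h import *
d,st,c=load("w2"); print(st["ee_pos"],st["orientation"])
zt=st["ee_pos"][2]+.0114
M=R.from_euler("xyz",st["orientation"],degrees=True).as_matrix()
for u,v in[(151,350),(368,350)]:
    p=ray(c,(180+(u+.5)/2.5-.5,60+(v+.5)/2.5-.5),zt); print("tool",(M.T@(p-st["ee_pos"])).round(4))
d,st,c=load("top1")
A=[ray(c,(150+u/6-.5,165+v/6-.5),.035)[:2] for u,v in[(180,208),(238,318),(278,165),(335,272)]]
m=sum(A)/4; ax=A[0]-A[1]+A[2]-A[3]; print("rails",m,np.degrees(np.arctan2(ax[1],ax[0])),np.linalg.norm(ax)/2)
u=ax/np.linalg.norm(ax); o=m+.004*u; print("origin",o)
for z,(a,b) in {.2:(308.0,235),.21:(238,222)}.items(): print(ray(c,(a,b),z), ray(c,(a,b),0))
t=o-.105*u; print(t)
plan(.44,0,.27,27.3); plan(*t,.27,27.3)
```

```text
[ 0.38372174 -0.30729716  0.15154348] [179.97910688  -0.3593618  -38.6589055 ]
tool [ 0.0344 -0.0194 -0.0112]
tool [ 0.0344  0.0198 -0.0112]
rails [0.59442914 0.13770064] 30.520649367717983 0.057489308409983696
origin [0.59787493 0.13973204]
[ 0.50509289 -0.16382743  0.2       ] [ 0.52364868 -0.18637826  0.        ]
[ 0.52894645 -0.00206493  0.21      ] [0.55444308 0.01323388 0.        ]
[0.50742308 0.08640791]
pos [ 0.3829 -0.3066  0.1498] ori [179.99  -0.22 -38.66] F [ 1.09 -0.36 -2.03] open 0.0391 t 5.05
shift units [-0.9769 -1.8336 -0.8056] turn units (tool z) -0.1832 rows>= 5.347892301140188 6.164516944364621
pos [ 0.3829 -0.3066  0.1498] ori [179.99  -0.22 -38.66] F [ 1.09 -0.36 -2.03] open 0.0391 t 5.05
shift units [-0.9857 -2.5642 -0.8057] turn units (tool z) -0.1832 rows>= 6.870902635392202 6.164516944364621
```

```bash
python3 -m jog '[[0,0,-0.25,0,-0.3],[0,0,-0.3,0,-0.3],[0,0,-0.25,0,-0.3],[-0.12,-0.23,0,0,-0.3],[-0.14,-0.262,0,0,-0.3],[-0.14,-0.262,0,0,-0.3],[-0.14,-0.262,0,0,-0.3],[-0.14,-0.262,0,0,-0.3],[-0.14,-0.262,0,0,-0.3],[-0.14,-0.262,0,0,-0.3],[0,0,0,-0.0264,-0.3],[0,0,0,-0.0264,-0.3],[0,0,0,-0.0264,-0.3],[0,0,0,-0.0264,-0.3],[0,0,0,-0.0264,-0.3],[0,0,0,-0.0264,-0.3],[0,0,0,-0.0264,-0.3],[0,0,0,0,-0.3]]'
python3 - <<'E'
from h import *
plan(.5074,.0864,.27,28)
E
```

```text
time: 7.3
ee_pos: [0.438, -0.0049, 0.2669]
orientation: [-179.9, 0.1, 27.8]
contact_force: [0.4, -0.7, -1.6]
opening: 0.0392
pos [ 0.438  -0.0049  0.2669] ori [-1.7995e+02  8.0000e-02  2.7820e+01] F [ 0.43 -0.65 -1.59] open 0.0392 t 7.3
shift units [ 0.6932 -0.3227 -0.0213] turn units (tool z) -0.0005 rows>= 1.8358187241827333 0.01664738204620709
```

```bash
python3 -m jog '[[0.17,-0.08,0,0,-0.3],[0.17,-0.08,0.05,0,-0.3],[0.17,-0.08,0.1,0,-0.3],[0.17,-0.08,0.12,0,-0.3],[0,0,0,0,-0.3],[0,0,0,0,-0.3],[0,0,0,0,-0.3]]'
python3 - <<'E'
from h import *
plan(.5074,.0864,.22,28)
snap("wrist","w3")
E
```

```text
time: 8.18
ee_pos: [0.5061, 0.0846, 0.2275]
orientation: [180.0, -0.0, 27.8]
contact_force: [-0.1, -0.1, -1.8]
opening: 0.0391
pos [0.5061 0.0846 0.2275] ori [ 1.7999e+02 -1.0000e-02  2.7770e+01] F [-0.15 -0.13 -1.82] open 0.0391 t 8.175
shift units [ 0.0129 -0.0066  0.0499] turn units (tool z) -0.0006 rows>= 0.12475515700035827 0.021492756879025837
```

View pics/w3.png

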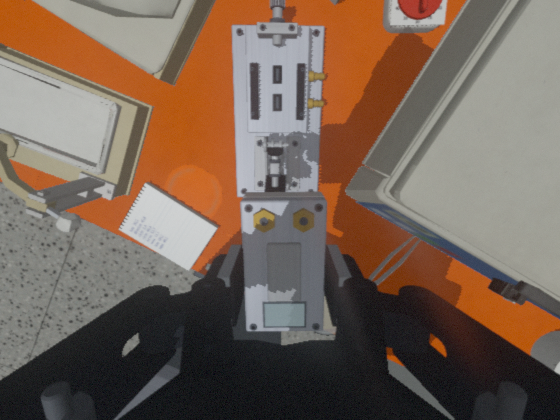

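The nest is in view. The black rails are at x≈254 and x≈300, y 63–120, with the end stop at y≈25–45. I'll zoom in for the rail edges.

Run:
```python
from h import *
d,st,c=load("w3")
b=cv2.resize(d["color"][0:130,225:335,::-1],None,fx=7,fy=6,interpolation=2)[:600*2]; b=cv2.resize(d["color"][15:128,225:335,::-1],None,fx=5,fy=5,interpolation=2); cv2.imwrite("pics/w3c.png",b)
```

```text
(no output)
```

View pics/w3c.png

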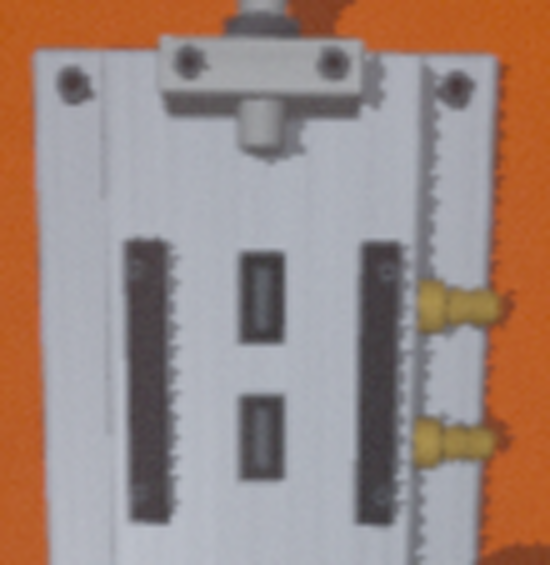

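```bash
cat >> h.py <<'E'
def rails(fn,f,x0,y0,L,Rr):
    """L,Rr: crop-pixel inner edge (top,bottom) of left,right rail at z=.035; first = far (x=+24), second = near"""
    d,st,c=load(fn)
    g=lambda q: ray(c,(x0+(q[0]+.5)/f-.5,y0+(q[1]+.5)/f-.5),.035)[:2]
    l=[g(q) for q in L]; r=[g(q) for q in Rr]
    far=(l[0]+r[0])/2; near=(l[1]+r[1])/2; u=far-near; ln=np.linalg.norm(u); u/=ln
    yaw=np.degrees(np.arctan2(u[1],u[0])); o=(far+near)/2+.004*u
    print("rail len",ln,"gap far/near",np.linalg.norm(l[0]-r[0]),np.linalg.norm(l[1]-r[1]),"yaw",yaw,"origin",o, "yawL",[np.degrees(np.arctan2(*(a[0]-a[1])[::-1])) for a in(l,r)])
    return o,u,yaw
E
python3 - <<'E'
from h import *
o,u,y=rails("w3",5,225,15,[(166,241),(170,521)],[(361,243),(358,523)])
d,st,c=load("w3")
M=R.from_euler("xyz",st["orientation"],degrees=True).as_matrix()
T=ray(c,(225+261/5-.5,15+150/5),.038); print("tip x",(T[:2]-o)@u,"lat",(T[:2]-o)@[-u[1],u[0]])
# cell in tool
for uv in[(243,199),(326,198)]: print((M.T@(ray(c,uv,st["ee_pos"][2]+.0114)-st["ee_pos"])).round(4))
t=o-.055*u; plan(*t,.14,y)
E
```

```text
rail len 0.05511922974541043 gap far/near 0.040078041726071705 0.04048347766644506 yaw 27.578368372056758 origin [0.59662615 0.14064985] yawL [np.float64(27.367684356579687), np.float64(27.78892006561412)]
tip x 0.039504477912945646 lat 0.0005110054660868023
[ 0.035  -0.019  -0.0114]
[ 0.0355  0.0184 -0.0114]
pos [0.5062 0.0846 0.2276] ori [ 1.7999e+02 -3.0000e-02  2.7780e+01] F [-0.17  0.42 -1.18] open 0.0392 t 8.225
shift units [ 0.3404 -0.0513  0.5839] turn units (tool z) 0.0006 rows>= 1.62661788578737 0.018581748462792726
```

Everything agrees (rail length 55 mm, gap 40.3 mm, yaw 27.6°). Next is a closer look.

```bash
python3 -m jog '[[0.17,-0.026,0,0,-0.3],[0.17,-0.026,0.1,0,-0.3],[0,0,0.2,0.0006,-0.3],[0,0,0.18,0,-0.3],[0,0,0.1,0,-0.3],[0,0,0,0,-0.3],[0,0,0,0,-0.3]]'
python3 - <<'E'
from h import *
snap("wrist","w4")
E
```

```text
time: 9.1
ee_pos: [0.5484, 0.1158, 0.1411]
orientation: [180.0, -0.1, 27.6]
contact_force: [0.3, 0.2, -0.7]
opening: 0.0391
```

View pics/w4.png

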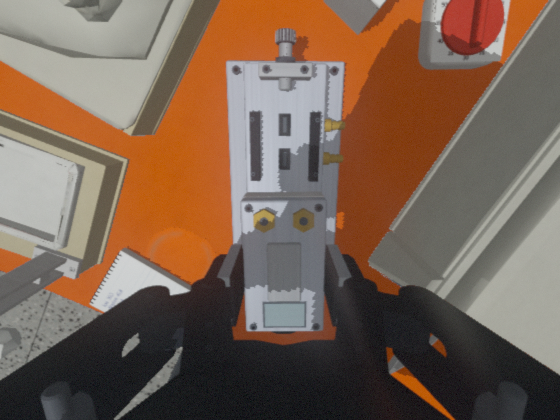

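Run:
```python
from h import *
d,st,c=load("w4")
b=cv2.resize(d["color"][60:220,230:345,::-1],None,fx=5,fy=5,interpolation=2)[:,:]; cv2.imwrite("pics/w4c.png",cv2.resize(d["color"][60:210,230:345,::-1],None,fx=4,fy=4,interpolation=2))
```

```text
(no output)
```

View pics/w4c.png

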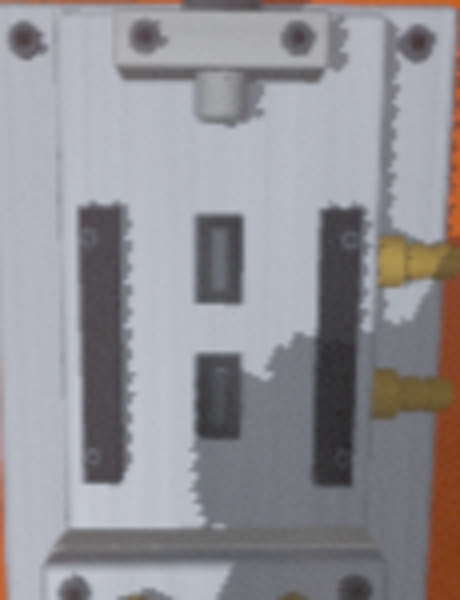

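Run:
```python
from h import *
d,st,c=load("w4")
g=cv2.cvtColor(d["color"],cv2.COLOR_RGB2GRAY).astype(float)
for y in (115,125,135,145,155,165,175): print(y,g[y,246:266].astype(int),g[y,303:326].astype(int))
```

```text
115 [184 189 185 138  89  78  77  79  78  75  73  76  76  79 109 123 142 177
 189 188] [185 183 184 182 183 181 159 108  71  67  66  62  67  63  62  63  68  90
 124 140 153 136 122]
125 [185 191 189 147  95  75  76  77  78  78  77  75  81  79 112 127 169 188
 190 191] [183 184 182 182 183 177 133  82  66  64  63  66  63  65  62  63  72 115
 160 176 159 141 142]
135 [180 189 191 160 106  79  77  79  77  77  78  78  78  73 109 131 173 188
 190 191] [185 182 183 183 183 178 125  72  64  64  63  62  64  63  64  67  83 124
 164 169 144 124 122]
145 [175 188 193 176 123  84  77  77  78  77  75  80  76  76 106 126 171 189
 192 192] [127 117 120 120 120 102  68  59  62  56  54  51  56  59  60  65  93 116
 119 113 110 116 117]
155 [171 188 195 192 143  87  74  78  80  77  77  76  78  70  97 116 136 179
 192 192] [122 119 121 121 115  94  60  51  52  52  48  51  52  44  50  65 104 119
 116 112 102  99  95]
165 [178 188 194 192 143  87  77  77  77  74  75  79  76  74  94 119 137 180
 193 193] [120 117 120 115 114  87  55  52  53  49  52  47  45  47  53  77 105 116
 114 103 112 113 112]
175 [173 183 194 192 150 106  95  98  92  76  72  76  79  70  85 110 136 181
 195 194] [122 117 120 115 115  83  58  51  52  53  53  60  53  56  64 100 113 115
 114 113 116 116 116]
```

Run:
```python
from h import *
d,st,c=load("w4")
g=cv2.cvtColor(d["color"],cv2.COLOR_RGB2GRAY).astype(float)
M=R.from_euler("xyz",st["orientation"],degrees=True).as_matrix(); print(st["ee_pos"],st["orientation"])
T=lambda uv,z:M.T@(ray(c,uv,z)-st["ee_pos"])
a=T((284.68,115),.035); b=T((284.15,175),.035); print(a,b,"slope deg",np.degrees(np.arctan2((a-b)[1],(a-b)[0])))
for l,y in((249.1,115),(249.3,125),(249.5,135),(249.8,145),(250.2,155)): print(T((l,y),.035)[1])
# rail ends rows
for x in(254,312,315): print(x,g[104:120,x].astype(int),g[170:188,x].astype(int))
for y in(203,206,210,216): print(y,g[y,236:252].astype(int),g[y,318:336].astype(int))
```

```text
[0.54841706 0.11580228 0.14108889] [ 1.79976637e+02 -6.98297997e-02  2.76316752e+01]
[7.54721289e-02 4.70778213e-05 1.06180980e-01] [ 0.0274505  -0.00033671  0.1061223 ] slope deg 0.45789975698261176
-0.028269913329358083
-0.028341400683295066
-0.028414118838401614
-0.028406441099385286
-0.02831625481052825
254 [189 189 188 190 189 189 172 119  84  72  80  78  75  81  82  86] [ 76  79  89  95  94  92  82  75  75  77 105 186 196 195 196 197 195 196]
312 [180 181 178 180 180 177 156 144  90  67  67  67  67  65  67  66] [ 49  47  53  53  47  53  52  49  48  49  54  76 110 114 118 118 116 113]
315 [182 181 182 182 180 181 180 167  99  70  66  67  67  67  75  84] [ 45  47  61  61  50  53  60  53  47  44  51  79 108 111 113 112 112 112]
203 [185 183 184 182 169 175 190 193 195 194 191 187 158 173 186 192] [ 99 103 106 113 112 114 113 110 105 111 113 115 115 114 115 114 113 107]
206 [185 185 185 185 166 173 191 194 180 139 110 103  99  97 100 115] [ 61  60  60  67  82 105 114 109 103 111 114 115 112 116 114 113 114 107]
210 [185 184 184 183 168 172 189 193 171 132 105  95  87  91  99  99] [ 65  67  68  79 102 113 112 107 101 110 113 115 115 112 112 113 111 106]
216 [186 186 183 181 164 168 183 190 194 195 195 193 193 192 192 190] [113 114 113 113 114 113 113 108 104 108 112 113 118 113 114 111 114 104]
```

Run:
```python
from h import *
d,st,c=load("w4")
M=R.from_euler("xyz",st["orientation"],degrees=True).as_matrix()
T=lambda uv,z:M.T@(ray(c,uv,z)-st["ee_pos"])
a=T((284.7,111.3),.035); b=T((284.1,180.5),.035); m=(a+b)/2; print(a,b,m)
w=ray(c,(285.5,91),.038); print("tip tool x",T((285.5,91),.038))
print("manifold x of tip",T((285.5,91),.038)[0]-m[0]-.004, "shift for x=-9 (units)",(m[0]-.005)/.15)
W=st["ee_pos"]+M@(m-[0,0,m[2]]); u=np.array([np.cos(np.radians(27.4)),np.sin(np.radians(27.4))]); print("origin est",W[:2]+.004*u)
```

```text
[7.82743162e-02 5.94101077e-05 1.06184400e-01] [ 0.02279019 -0.00037515  0.1061166 ] [ 0.05053225 -0.00015787  0.1061505 ]
tip tool x [0.09301542 0.00064876 0.1032026 ]
manifold x of tip 0.03848316464769523 shift for x=-9 (units) 0.303548356463062
origin est [0.59666399 0.14121907]
```

```bash
python3 -m jog '[[0,-0.001,0,0.0008,-0.3],[0.1,0,0,0,-0.3],[0.1,0,0,0,-0.3],[0.1,0,0.05,0,-0.3],[0,0,0.15,0,-0.3],[0,0,0.15,0,-0.3],[0,0,0.12,0,-0.3],[0,0,0.07,0,-0.3],[0,0,0.05,0,-0.3],[0,0,0,0,-0.3],[0,0,0,0,-0.3],[0,0,0,0,-0.3]]'
python3 - <<'E'
from h import *
plan(*(np.array([.59666,.14122])-.009*np.array([np.cos(np.radians(27.4)),np.sin(np.radians(27.4))])),.0456,27.4)
snap("wrist","w5"); snap("side","s5")
d,st,c=load("w5");cv2.imwrite("pics/w5c.png",cv2.resize(d["color"][60:260,200:370,::-1],None,fx=3,fy=3,interpolation=2))
d,st,c=load("s5");cv2.imwrite("pics/s5c.png",cv2.resize(d["color"][210:310,170:310,::-1],None,fx=5,fy=5,interpolation=2))
E
```

```text
time: 10.65
ee_pos: [0.5881, 0.1367, 0.0522]
orientation: [180.0, -0.1, 27.4]
contact_force: [0.1, 0.5, -1.9]
opening: 0.039
pos [0.5881 0.1367 0.0522] ori [ 1.7999e+02 -5.0000e-02  2.7360e+01] F [ 0.11  0.5  -1.95] open 0.039 t 10.65
shift units [ 0.0044 -0.0003  0.044 ] turn units (tool z) -0.0001 rows>= 0.10622609225651995 0.003566447272978154
```

View pics/w5c.png

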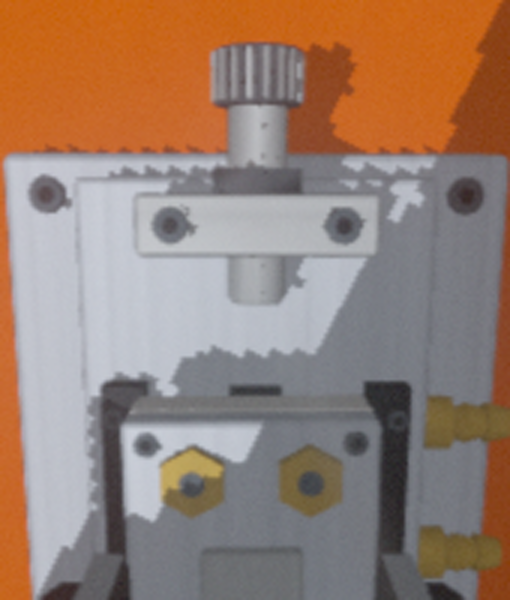

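View pics/s5c.png

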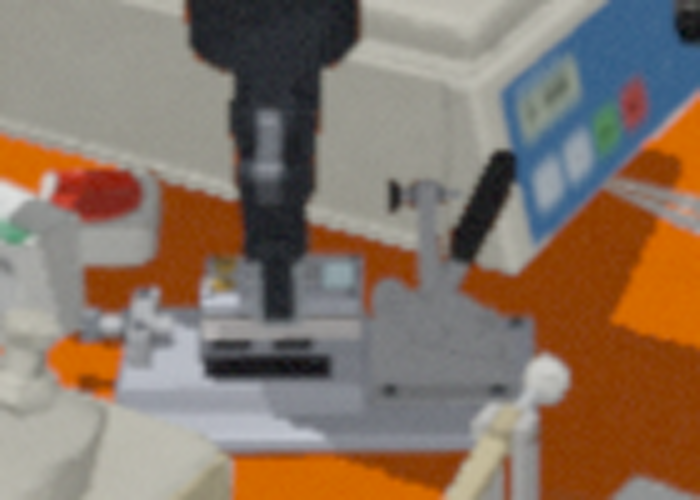

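Run:
```python
from h import *
d,st,c=load("w5")
print(st["ee_pos"],st["orientation"])
g=cv2.cvtColor(d["color"],cv2.COLOR_RGB2GRAY).astype(float)
print("rails/cell top edges w5")
for y in(192,198,205,210,220,230): print(y,g[y,228:248].astype(int),"|",g[y,318:342].astype(int))
print("screw");
for y in(150,155): print(y,g[y,270:302].astype(int))
for y in(95,108): print(y,g[y,264:304].astype(int))
print("bracket")
for y in(130,136): print(y,g[y,240:252].astype(int),"|",g[y,318:332].astype(int))
b=cv2.resize(d["color"][180:260,220:350,::-1],None,fx=6,fy=6,interpolation=2);cv2.imwrite("pics/w5d.png",b)
d,st,c=load("w4");cv2.imwrite("pics/w4d.png",cv2.resize(d["color"][190:270,220:350,::-1],None,fx=6,fy=6,interpolation=2))
```

```text
[0.58810147 0.13673794 0.05220601] [ 1.79985593e+02 -5.28941297e-02  2.73618390e+01]
rails/cell top edges w5
192 [181 181 163 150 144 124  94  86  86  84  87  85  87  86  81  83  87  88
  99 107] | [112 111 106  87  57  43  47  45  49  45  47  50  41  52  48  43  43  43
  54 108 122 120 119 114]
198 [178 169 150 134 127 107  84  79  74  76  76  80  73  71  95 111 115 113
 111 107] | [100  99  99 101  99 100  94  69  52  44  43  54  62  66  67  62  65  57
  66 107 120 122 116 107]
205 [168 161 146 131 127 115  85  64  69  67  62  83 149 183 201 204 203 180
 144 128] | [ 74  74  73  80 103 117 120 117  99  63  47  45  43  46  38  47  41  50
  88 113 123 118 114 101]
210 [176 162 138 126 126 124  93  66  65  64  64  71 119 171 197 201 178 141
 114 106] | [ 72  73  75  86 112 120 122 113  89  64  45  42  38  37  41  39  41  55
 101 120 121 119 116 120]
220 [189 177 167 149 131 124 101  71  59  59  66  60  83 156 186 198 201 201
 201 201] | [119 119 118 122 121 120 118 109  86  56  43  47  40  39  43  38  42  71
 110 120 121 116 113 119]
230 [188 170 141 137 131 122 113  78  59  57  57  5
[... 283 characters left out ...]
193 195 195 192 189 179 153 150 153 157 167 171 171 173 173 171 169 163
 160 155 150 142 134 127 116 127 141 170 154 140 145 175]
95 [124 124 128 129 127 129 128 118 103  90  84  81  98 117 132 141 148 156
 163 169 173 174 153 161 165 160 152 142 126 112 107  86  72  73  73  77
  88  92  89  92]
108 [127 129 129 130 130 130 130 130 127 131 129 126 130 140 144 153 158 166
 172 177 183 185 182 177 169 160 155 150 142 130 121  98  94  89  91  92
  90  89  89  93]
bracket
130 [201 201 200 197 177 171 186 190 191 189 190 186] | [138 164 173 177 176 174 173 162 132 122 125 134 169 183]
136 [202 201 200 198 182 173 188 196 196 191 169 131] | [104 109 145 173 176 179 177 158 129 122 125 123 125 130]
```

View pics/w5d.png

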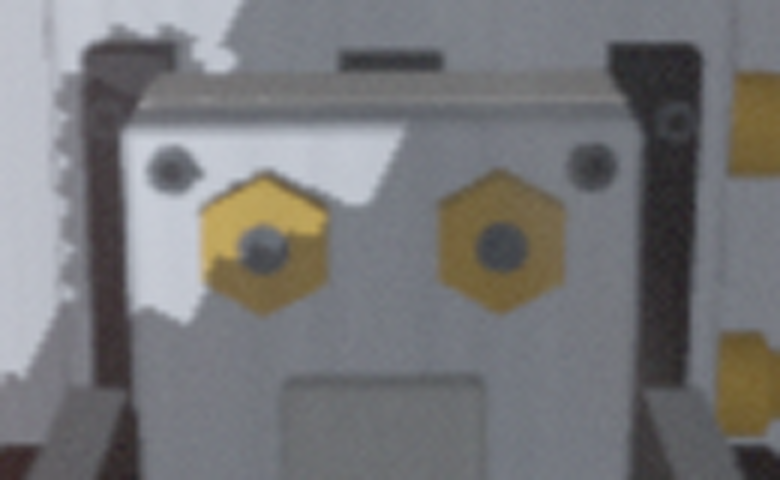

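View pics/w4d.png

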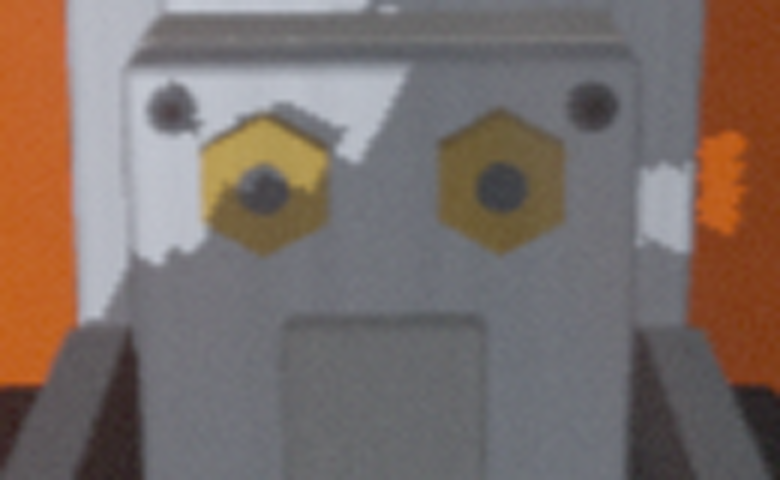

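```bash
python3 -m jog '[[0,0.0037,0,0,-0.3],[0,0,0.02,0,-0.3],[0,0,0.02,0,-0.3],[0,0,0,0,-0.3],[0,0,0,0,-0.3]]'
python3 -m jog '[[0,0,0.007,0,-0.3],[0,0,0.007,0,-0.3],[0,0,0,0,-0.3]]'
python3 - <<'E'
from h import *
plan(.59,.1375,.0366,27.4)
E
```

```text
time: 11.38
ee_pos: [0.588, 0.1362, 0.0455]
orientation: [-180.0, 0.0, 27.4]
contact_force: [-0.4, 0.7, -0.2]
opening: 0.0392
time: 11.75
ee_pos: [0.5879, 0.1362, 0.0434]
orientation: [-180.0, 0.0, 27.4]
contact_force: [0.2, 0.1, -0.5]
opening: 0.0391
pos [0.5879 0.1362 0.0434] ori [-1.800e+02  1.000e-02  2.736e+01] F [ 0.17  0.09 -0.47] open 0.0391 t 11.75
shift units [ 0.0164 -0.0016  0.0454] turn units (tool z) -0.0001 rows>= 0.11599062943203349 0.003453735116753255
```

```bash
python3 -m jog '[[0,0,0.006,0,-0.3],[0,0,0,0,-0.3]]'
python3 -m jog '[[0,0,0.006,0,-0.3],[0,0,0,0,-0.3]]'
```

```text
time: 12.0
ee_pos: [0.588, 0.1362, 0.0425]
orientation: [-180.0, 0.0, 27.4]
contact_force: [-0.3, 0.2, -1.0]
opening: 0.0391
time: 12.25
ee_pos: [0.5879, 0.1362, 0.0416]
orientation: [-180.0, 0.0, 27.4]
contact_force: [-0.6, -0.2, -1.4]
opening: 0.0388
```

```bash
python3 -m jog '[[0,0,0.006,0,-0.3],[0,0,0.006,0,-0.3],[0,0,0,0,-0.3]]'
python3 -m jog '[[0,0,0.005,0,-0.3],[0,0,0,0,-0.3]]'
python3 -m jog '[[0,0,0.005,0,-0.3],[0,0,0,0,-0.3]]'
```

```text
time: 12.62
ee_pos: [0.5879, 0.1362, 0.0398]
orientation: [-180.0, 0.0, 27.4]
contact_force: [0.5, -1.1, -1.3]
opening: 0.0389
time: 12.88
ee_pos: [0.5879, 0.1362, 0.0391]
orientation: [-180.0, 0.0, 27.4]
contact_force: [-0.1, 0.2, -0.9]
opening: 0.0392
time: 13.12
ee_pos: [0.588, 0.1362, 0.0383]
orientation: [-180.0, 0.0, 27.4]
contact_force: [0.5, -0.1, -1.9]
opening: 0.0388
```

```bash
python3 -m jog '[[0,0,0.004,0,-0.3],[0,0,0,0,-0.3]]'
python3 -m jog '[[0,0,0.004,0,-0.3],[0,0,0,0,-0.3]]'
python3 -m jog '[[0,0,0.003,0,-0.3],[0,0,0,0,-0.3]]'
```

```text
time: 13.38
ee_pos: [0.5879, 0.1362, 0.0378]
orientation: [-180.0, 0.0, 27.4]
contact_force: [-0.0, -0.0, 0.0]
opening: 0.0393
time: 13.62
ee_pos: [0.588, 0.1362, 0.0372]
orientation: [-180.0, 0.0, 27.4]
contact_force: [0.4, -0.5, -0.9]
opening: 0.0391
time: 13.88
ee_pos: [0.588, 0.1362, 0.0367]
orientation: [180.0, 0.0, 27.4]
contact_force: [-0.6, 0.8, -0.9]
opening: 0.0393
```

```bash
python3 -m jog '[[0,0,0.003,0,-0.3],[0,0,0,0,-0.3]]'
python3 -m jog '[[0,0,0.002,0,-0.3],[0,0,0,0,-0.3]]'
```

```text
time: 14.12
ee_pos: [0.588, 0.1362, 0.0367]
orientation: [180.0, -0.0, 27.4]
contact_force: [-2.5, -0.6, 5.6]
opening: 0.0394
time: 14.38
ee_pos: [0.588, 0.1362, 0.0366]
orientation: [180.0, -0.0, 27.4]
contact_force: [-3.6, -0.6, 11.8]
opening: 0.0388
```

```bash
python3 -m jog '[[0,0,-0.005,0,-0.3],[0.004,0,0,0,-0.3],[0.006,0,0,0,-0.3],[0.006,0,0,0,-0.3],[0,0,0,0,-0.3]]' 25
python3 - <<'E'
from h import *
snap("wrist","w6");d,st,c=load("w6");cv2.imwrite("pics/w6c.png",cv2.resize(d["color"][60:260,200:370,::-1],None,fx=3,fy=3,interpolation=2))
E
```

```text
time: 15.0
ee_pos: [0.5903, 0.1373, 0.0367]
orientation: [180.0, -0.0, 27.4]
contact_force: [-0.9, -0.2, -0.7]
opening: 0.0392
```

View pics/w6c.png

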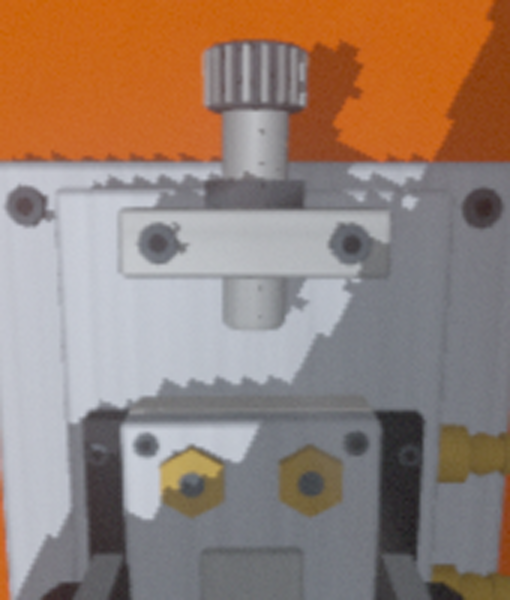

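```bash
python3 -m jog '[[0.006,0,0,0,-0.3],[0.006,0,0,0,-0.3],[0.006,0,0,0,-0.3],[0.006,0,0,0,-0.3],[0,0,0,0,-0.3]]'
python3 -m jog '[[0.004,0,0,0,-0.3],[0.004,0,0,0,-0.3],[0,0,0,0,-0.3]]'
python3 - <<'E'
from h import *
snap("wrist","w7");d,st,c=load("w7");cv2.imwrite("pics/w7c.png",cv2.resize(d["color"][60:260,200:370,::-1],None,fx=3,fy=3,interpolation=2))
E
```

```text
time: 15.68
ee_pos: [0.5934, 0.139, 0.0368]
orientation: [180.0, -0.0, 27.4]
contact_force: [0.1, -0.2, -0.6]
opening: 0.0388
time: 16.05
ee_pos: [0.5944, 0.1395, 0.0368]
orientation: [180.0, -0.0, 27.4]
contact_force: [0.5, 0.0, -2.0]
opening: 0.0391
```

View pics/w7c.png

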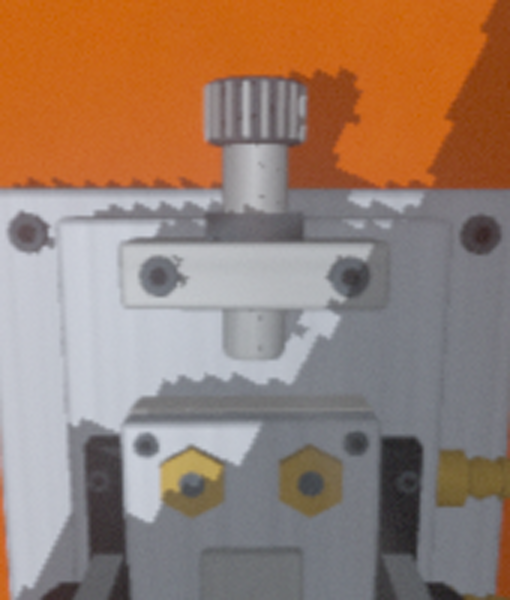

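```bash
python3 -m jog '[[0.005,0,0,0,-0.3],[0.005,0,0,0,-0.3],[0.005,0,0,0,-0.3],[0.004,0,0,0,-0.3],[0,0,0,0,-0.3]]'
python3 -m jog '[[0.002,0,0,0,-0.3],[0.002,0,0,0,-0.3],[0,0,0,0,-0.3]]'
python3 -m jog '[[0.002,0,0,0,-0.3],[0.002,0,0,0,-0.3],[0,0,0,0,-0.3]]'
```

```text
time: 16.73
ee_pos: [0.597, 0.1408, 0.0368]
orientation: [180.0, -0.0, 27.4]
contact_force: [-0.1, -0.2, -1.2]
opening: 0.039
time: 17.1
ee_pos: [0.5975, 0.1411, 0.0368]
orientation: [-180.0, -0.0, 27.4]
contact_force: [1.0, 0.4, -1.2]
opening: 0.0387
time: 17.48
ee_pos: [0.598, 0.1413, 0.0367]
orientation: [180.0, 0.0, 27.4]
contact_force: [-0.9, 0.1, -1.4]
opening: 0.0392
```

```bash
for i in 1 2 3; do python3 -m jog '[[0.002,0,0,0,-0.3],[0,0,0,0,-0.3]]'; done
python3 - <<'E'
from h import *
snap("wrist","w8");d,st,c=load("w8");cv2.imwrite("pics/w8c.png",cv2.resize(d["color"][120:230,220:350,::-1],None,fx=5,fy=5,interpolation=2))
E
```

```text
time: 17.73
ee_pos: [0.5983, 0.1415, 0.0368]
orientation: [180.0, -0.0, 27.4]
contact_force: [-0.9, -0.2, -0.5]
opening: 0.0394
time: 17.98
ee_pos: [0.5985, 0.1416, 0.0368]
orientation: [180.0, -0.0, 27.4]
contact_force: [-0.4, -0.1, -1.5]
opening: 0.0395
time: 18.23
ee_pos: [0.5988, 0.1418, 0.0368]
orientation: [180.0, -0.0, 27.4]
contact_force: [-0.2, -0.3, -0.0]
opening: 0.039
```

View pics/w8c.png

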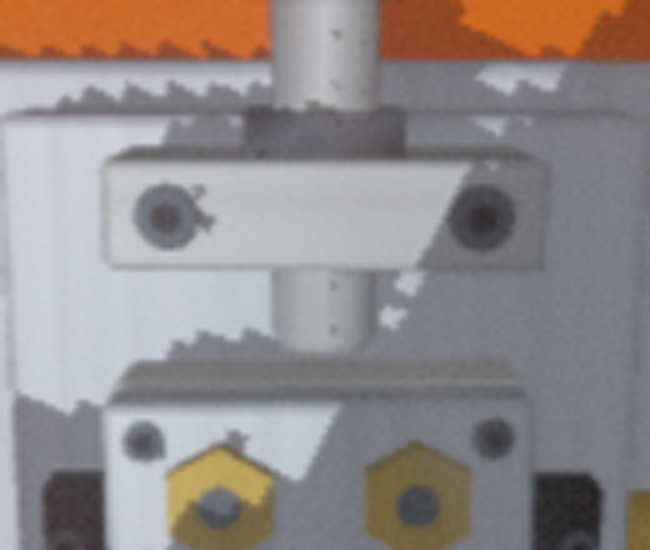

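The gap is now about 1–2 mm (tip at row ≈352, cell front at ≈362–400 in the crop). I'll go on in 0.3 mm steps.

```bash
for i in 1 2 3; do python3 -m jog '[[0.002,0,0,0,-0.3],[0,0,0,0,-0.3]]' | grep -E "ee_pos|force"; done
```

```text
ee_pos: [0.5991, 0.1419, 0.0368]
contact_force: [-0.3, 1.0, -1.6]
ee_pos: [0.5994, 0.142, 0.0368]
contact_force: [0.2, 0.2, -1.5]
ee_pos: [0.5996, 0.1422, 0.0367]
contact_force: [0.3, -0.2, -2.3]
```

```bash
python3 -m jog '[[0.002,0,0,0,-0.3],[0,0,0,0,-0.3]]' | grep -E "ee_pos|force"
```

```text
ee_pos: [0.5999, 0.1423, 0.0368]
contact_force: [0.0, 1.1, -0.3]
```

```bash
python3 -m jog '[[0.002,0,0,0,-0.3],[0,0,0,0,-0.3]]' | grep -E "ee_pos|force"
```

```text
ee_pos: [0.6001, 0.1424, 0.0367]
contact_force: [0.6, 0.5, -0.6]
```

```bash
python3 -m jog '[[0.002,0,0,0,-0.3],[0,0,0,0,-0.3]]' | grep -E "ee_pos|force"
```

```text
ee_pos: [0.6004, 0.1426, 0.0367]
contact_force: [-0.2, 1.4, -0.3]
```

```bash
python3 -m jog '[[0.002,0,0,0,-0.3],[0,0,0,0,-0.3]]' | grep -E "ee_pos|force"
```

```text
ee_pos: [0.6007, 0.1427, 0.0368]
contact_force: [0.4, 1.0, -0.4]
```

Run:
```python
from h import *
snap("wrist","w9");d,st,c=load("w9");print(st["contact_force"]);cv2.imwrite("pics/w9c.png",cv2.resize(d["color"][120:230,220:350,::-1],None,fx=5,fy=5,interpolation=2))
```

```text
[ 0.39233841  0.97307519 -0.37618805]
```

View pics/w9c.png

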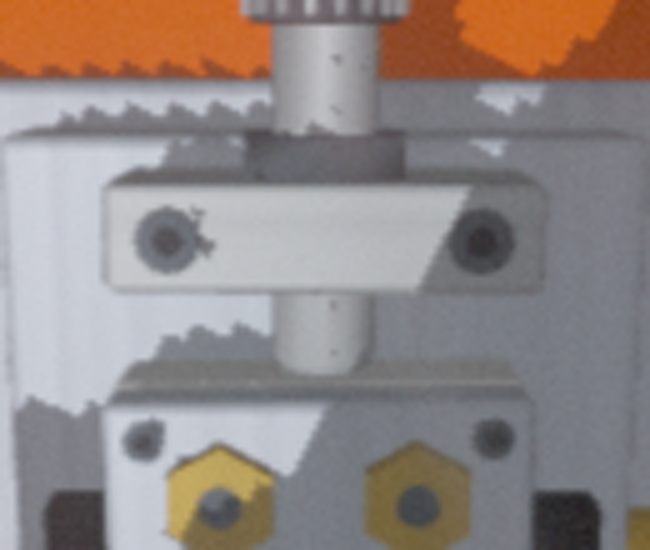

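```bash
python3 -m jog '[[0.0015,0,0,0,-0.3],[0,0,0,0,-0.3]]' | grep -E "ee_pos|force"
```

```text
ee_pos: [0.6009, 0.1428, 0.0367]
contact_force: [0.4, -0.7, -1.7]
```

```bash
python3 -m jog '[[0.0015,0,0,0,-0.3],[0,0,0,0,-0.3]]' | grep -E "ee_pos|force"
```

```text
ee_pos: [0.601, 0.1429, 0.0367]
contact_force: [-0.6, 0.6, -1.6]
```

```bash
python3 -m jog '[[0.0015,0,0,0,-0.3],[0,0,0,0,-0.3]]' | grep -E "ee_pos|force"
```

```text
ee_pos: [0.6013, 0.1431, 0.0368]
contact_force: [0.4, -0.4, -0.9]
```

```bash
python3 -m jog '[[0.0015,0,0,0,-0.3],[0,0,0,0,-0.3]]' | grep -E "ee_pos|force"
```

```text
ee_pos: [0.6015, 0.1431, 0.0367]
contact_force: [-0.3, -1.2, -0.7]
```

```bash
python3 -m jog '[[0.0015,0,0,0,-0.3],[0,0,0,0,-0.3]]' | grep -E "ee_pos|force"
```

```text
ee_pos: [0.6016, 0.1433, 0.0368]
contact_force: [0.3, -0.6, -1.2]
```

```bash
python3 -m jog '[[0.0015,0,0,0,-0.3],[0,0,0,0,-0.3]]' | grep -E "ee_pos|force"
```

```text
ee_pos: [0.6017, 0.1433, 0.0367]
contact_force: [-0.2, -0.9, -1.4]
```

```bash
python3 -m jog '[[0.0015,0,0,0,-0.3],[0,0,0,0,-0.3]]' | grep -E "ee_pos|force"
```

```text
ee_pos: [0.6017, 0.1433, 0.0367]
contact_force: [-1.4, -1.9, 0.9]
```

```bash
python3 -m jog '[[0.0015,0,0,0,-0.3],[0,0,0,0,-0.3]]' | grep -E "ee_pos|force"
```

```text
ee_pos: [0.6017, 0.1433, 0.0367]
contact_force: [-4.2, -5.0, 1.9]
```

The TCP has stopped advancing and the force rose sharply along −u, to about 6 N: that is the stop. Now I release.

```bash
python3 -m jog '[[0,0,0,0,-0.1],[0,0,0,0,0.05],[0,0,0,0,0.15],[0,0,0,0,0.25],[0,0,0,0,0.25],[0,0,0,0,0.25]]'
python3 - <<'E'
from h import *
snap("wrist","w10");d,st,c=load("w10");print(st["contact_force"]);cv2.imwrite("pics/w10c.png",cv2.resize(d["color"][120:270,200:370,::-1],None,fx=4,fy=4,interpolation=2))
E
```

```text
time: 22.82
ee_pos: [0.6023, 0.1436, 0.0368]
orientation: [180.0, -0.0, 27.4]
contact_force: [-0.4, 0.3, 0.1]
opening: 0.0535
[-0.38202371  0.2612407   0.13492975]
```

View pics/w10c.png

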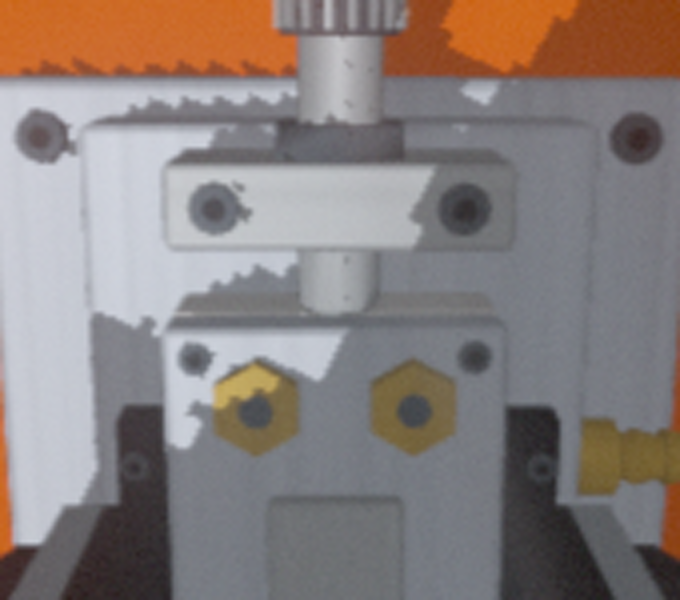

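The cell sits square and touches the tip, and it is released. Next I rise, shut the gripper and go over the handle.

```bash
python3 -m jog '[[0,0,-0.03,0,0.25],[0,0,-0.06,0,0.25],[0,0,-0.15,0,0.25],[0,0,-0.25,0,0.25],[0,0,-0.3,0,0.25],[0,0,-0.2,0,-1],[0,0,-0.1,0,-1],[-0.15,0,0,0,-1],[-0.2,0,0,0,-1],[-0.15,0,0,0,-1],[-0.11,0,0,0,-1],[0,0,0,0,-1],[0,0,0,0,-1],[0,0,0,0,-1]]' 40
python3 - <<'E'
from h import *
o=np.array([.59666,.14122]);u=np.array([np.cos(np.radians(27.4)),np.sin(np.radians(27.4))])
plan(*(o-.086*u),.118,27.4)
for n in("wrist","side","top"): snap(n,n+"11")
d,st,c=load("side11");cv2.imwrite("pics/s11c.png",cv2.resize(d["color"][190:310,170:310,::-1],None,fx=5,fy=5,interpolation=2))
E
```

```text
time: 24.62
ee_pos: [0.5216, 0.1018, 0.2002]
orientation: [180.0, -0.0, 27.4]
contact_force: [-0.2, 0.1, 0.9]
opening: 0.0002
pos [0.5216 0.1018 0.2002] ori [ 1.800e+02 -1.000e-02  2.737e+01] F [-0.18  0.09  0.88] open 0.0002 t 24.625
shift units [-0.0083 -0.0034  0.5478] turn units (tool z) -0.0001 rows>= 1.3148333769640657 0.00244317325807058
```

View pics/s11c.png

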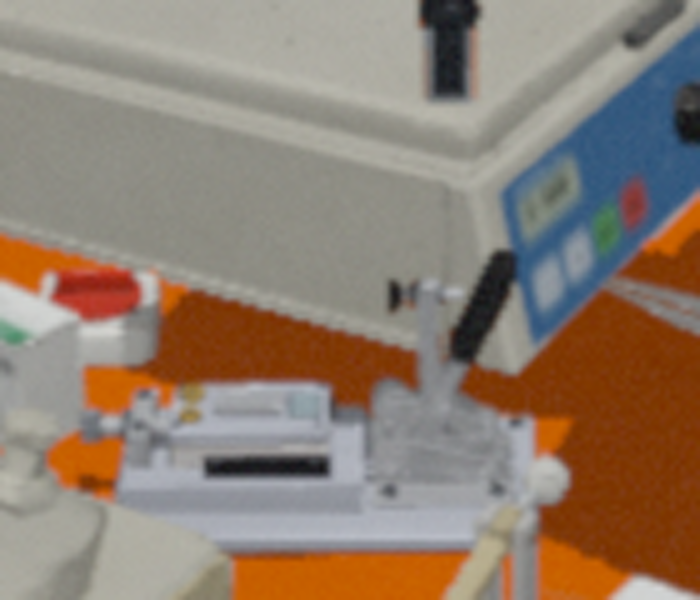

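View pics/wrist11.png

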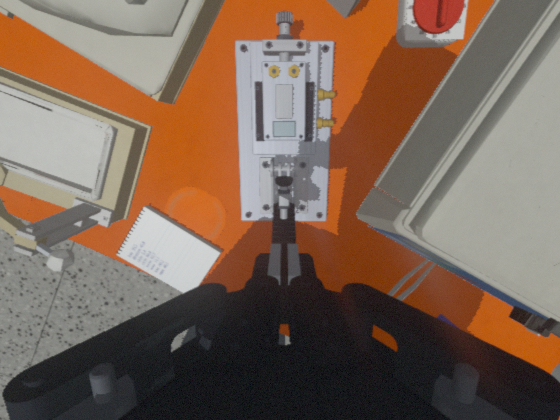

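```bash
python3 -m jog '[[-0.008,0,0.15,0,-1],[0,0,0.2,0,-1],[0,0,0.12,0,-1],[0,0,0.07,0,-1],[0,0,0,0,-1],[0,0,0,0,-1]]'
python3 - <<'E'
from h import *
o=np.array([.59666,.14122]);u=np.array([np.cos(np.radians(27.4)),np.sin(np.radians(27.4))])
plan(*(o-.091*u),.120,27.4)
snap("side","side12")
d,st,c=load("side12");cv2.imwrite("pics/s12c.png",cv2.resize(d["color"][190:310,170:310,::-1],None,fx=5,fy=5,interpolation=2))
E
```

```text
time: 25.52
ee_pos: [0.5204, 0.101, 0.1199]
orientation: [180.0, -0.0, 27.4]
contact_force: [-0.0, 0.7, 0.3]
opening: 0.0001
pos [0.5204 0.101  0.1199] ori [ 1.7998e+02 -5.0000e-02  2.7360e+01] F [-0.01  0.69  0.32] open 0.0001 t 25.525
shift units [-0.0318 -0.0038 -0.001 ] turn units (tool z) -0.0001 rows>= 0.07690458345086287 0.003493504000586748
```

View pics/s12c.png

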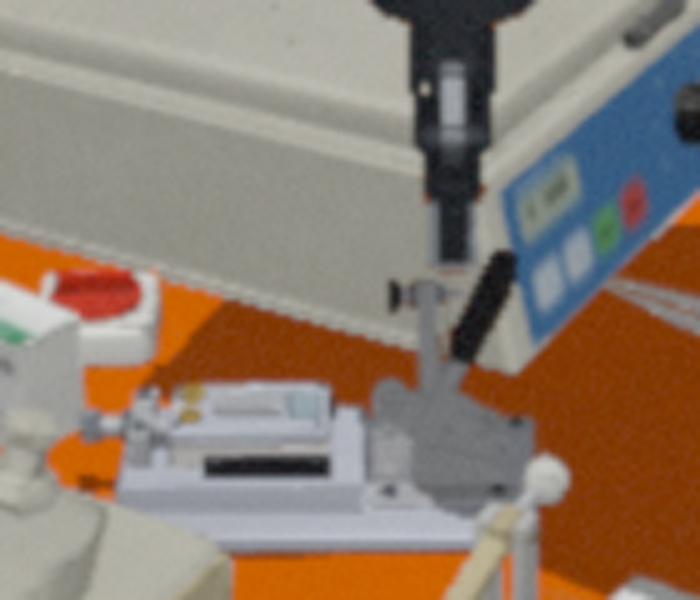

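The shut fingertips (crop ≈ 450,268) are just above the bar top (row 280) and beside the handle grip's end (495,250). I'll push along the path.

```bash
python3 -m jog '[[-0.03,0,0,0,-1],[-0.04,0,0.005,0,-1],[-0.04,0,0.005,0,-1],[-0.03,0,0.005,0,-1],[0,0,0,0,-1]]'
python3 - <<'E'
from h import *
snap("side","side13")
d,st,c=load("side13");cv2.imwrite("pics/s13c.png",cv2.resize(d["color"][190:310,170:310,::-1],None,fx=5,fy=5,interpolation=2))
E
```

```text
time: 26.2
ee_pos: [0.5005, 0.091, 0.1168]
orientation: [-180.0, 0.1, 27.4]
contact_force: [0.4, -0.3, -0.0]
opening: -0.0002
```

View pics/s13c.png

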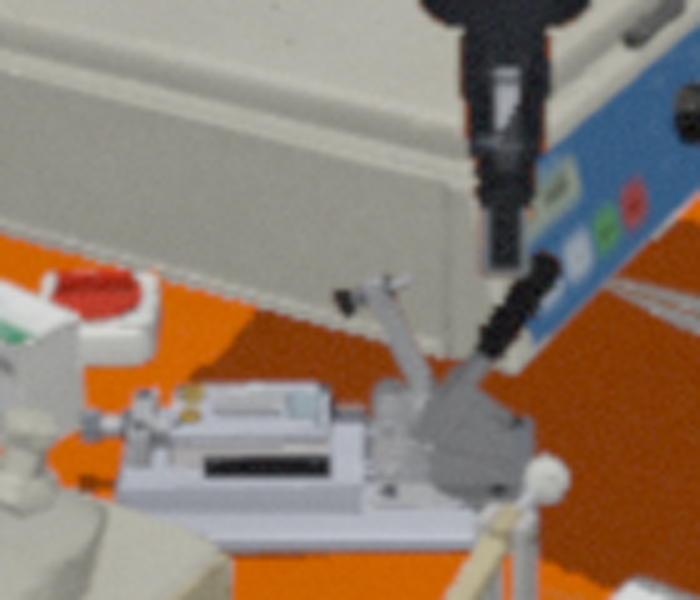

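```bash
python3 -m jog '[[-0.03,0,0.003,0,-1],[-0.03,0,0.003,0,-1],[-0.035,0,0.007,0,-1],[-0.035,0,0.007,0,-1],[-0.027,0,0.013,0,-1],[-0.027,0,0.013,0,-1],[0,0,0,0,-1]]'
python3 -m jog '[[-0.027,0,0.013,0,-1],[-0.026,0,0.014,0,-1],[-0.017,0,0.017,0,-1],[-0.017,0,0.017,0,-1],[0,0,0,0,-1]]'
python3 - <<'E'
from h import *
snap("side","side14")
st=bot.get_state(); p=st["ee_pos"]-[.59666,.14122,0]; print("manifold x",p[0]*.8878+p[1]*.4602,"y",-p[0]*.4602+p[1]*.8878)
d,st,c=load("side14");cv2.imwrite("pics/s14c.png",cv2.resize(d["color"][190:310,170:310,::-1],None,fx=5,fy=5,interpolation=2))
E
```

```text
time: 27.12
ee_pos: [0.4762, 0.0784, 0.1099]
orientation: [-180.0, 0.0, 27.4]
contact_force: [0.2, -0.2, 0.6]
opening: 0.0002
time: 27.75
ee_pos: [0.4647, 0.0725, 0.1007]
orientation: [-180.0, 0.0, 27.4]
contact_force: [-0.0, -0.2, 0.8]
opening: 0.0
manifold x -0.14851039814561157 y -0.0003317370875101297
```

View pics/s14c.png

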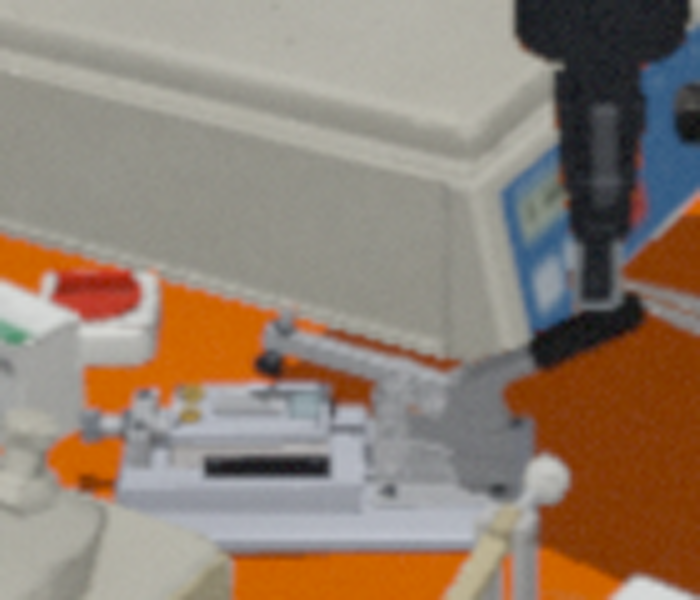

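The handle follows well and the bar is nearly down. I'll continue down slowly, watching the force.

```bash
python3 -m jog '[[-0.017,0,0.027,0,-1],[-0.016,0,0.027,0,-1],[-0.013,0,0.033,0,-1],[-0.013,0,0.033,0,-1],[0,0,0,0,-1]]'
```

```text
time: 28.42
ee_pos: [0.4575, 0.0685, 0.0827]
orientation: [180.0, -0.0, 27.4]
contact_force: [1.7, 1.3, 4.4]
opening: 0.0001
```

```bash
python3 -m jog '[[-0.004,0,0.02,0,-1],[-0.003,0,0.02,0,-1],[0,0,0,0,-1]]'
```

```text
time: 28.8
ee_pos: [0.4563, 0.0681, 0.0769]
orientation: [-180.0, 0.0, 27.4]
contact_force: [1.0, -0.5, 4.0]
opening: -0.0001
```

```bash
python3 -m jog '[[-0.004,0,0.02,0,-1],[-0.003,0,0.015,0,-1],[0,0,0,0,-1]]'
```

```text
time: 29.18
ee_pos: [0.455, 0.0675, 0.0714]
orientation: [-180.0, 0.0, 27.4]
contact_force: [0.3, -0.5, -0.3]
opening: -0.0001
```

```bash
python3 -m jog '[[0,0,0.013,0,-1],[0,0,0.01,0,-1],[0,0,0,0,-1]]'
```

```text
time: 29.55
ee_pos: [0.4553, 0.0676, 0.0681]
orientation: [-180.0, 0.0, 27.4]
contact_force: [1.0, -0.3, -0.0]
opening: 0.0001
```

```bash
python3 -m jog '[[0,0,0.007,0,-1],[0,0,0.007,0,-1],[0,0,0,0,-1]]'
python3 - <<'E'
from h import *
snap("side","side15")
d,st,c=load("side15");cv2.imwrite("pics/s15c.png",cv2.resize(d["color"][190:310,170:310,::-1],None,fx=5,fy=5,interpolation=2))
E
```

```text
time: 29.92
ee_pos: [0.4554, 0.0676, 0.0661]
orientation: [-180.0, 0.0, 27.4]
contact_force: [0.2, 0.6, -0.1]
opening: -0.0003
```

View pics/s15c.png

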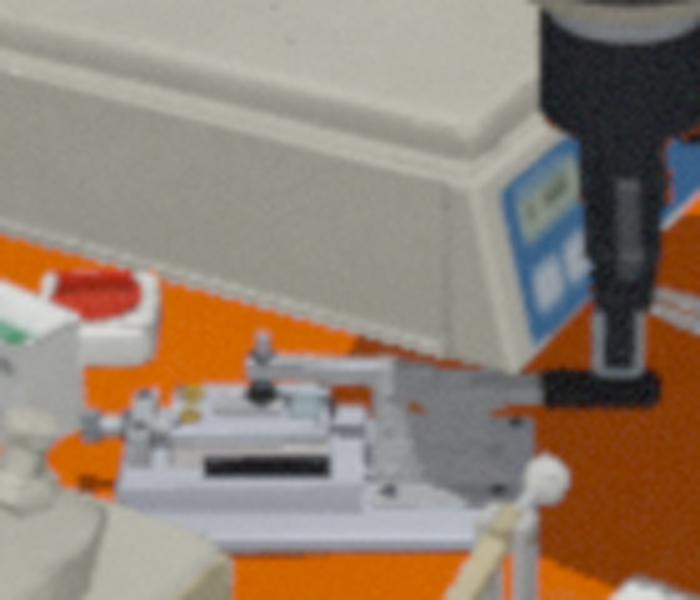

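The handle is level and the pad is on the strip. I'll confirm with a light touch that it is on its stop.

```bash
python3 -m jog '[[0,0,0.007,0,-1],[0,0,0.004,0,-1],[0,0,0,0,-1]]'
```

```text
time: 30.35
ee_pos: [0.4554, 0.0676, 0.0644]
orientation: [-180.0, 0.0, 27.4]
contact_force: [-0.3, -0.8, -0.6]
opening: -0.0
```

```bash
python3 -m jog '[[0,0,0.003,0,-1],[0,0,0,0,-1]]'
```

```text
time: 30.6
ee_pos: [0.4554, 0.0676, 0.064]
orientation: [180.0, 0.0, 27.4]
contact_force: [0.2, 0.7, 0.5]
opening: 0.0005
```

```bash
python3 -m jog '[[0,0,0.003,0,-1],[0,0,0,0,-1]]'
```

```text
time: 30.85
ee_pos: [0.4554, 0.0676, 0.0636]
orientation: [-180.0, 0.0, 27.4]
contact_force: [-0.8, -0.3, 3.4]
opening: 0.0
```

```bash
python3 -m jog '[[0,0,0.003,0,-1],[0,0,0,0,-1]]'
```

```text
time: 31.1
ee_pos: [0.4553, 0.0675, 0.0633]
orientation: [-180.0, 0.0, 27.4]
contact_force: [-1.0, -1.0, 7.3]
opening: -0.0002
```

A stiff contact at 63.5 mm matches the stop at 64 mm. Now I retreat and verify.

```bash
python3 -m jog '[[0,0,-0.03,0,-1],[0,0,-0.1,0,-1],[0,0,-0.25,0,-1],[0,0,-0.3,0,-1],[0,0,-0.2,0,-1],[0,0,0,0,-1],[0,0,0,0,-1],[0,0,0,0,-1]]'
python3 - <<'E'
from h import *
snap("side","side16");snap("wrist","w16");snap("top","top16")
d,st,c=load("side16");cv2.imwrite("pics/s16c.png",cv2.resize(d["color"][190:310,170:310,::-1],None,fx=5,fy=5,interpolation=2))
o=np.array([.59666,.14122]);u=np.array([np.cos(np.radians(27.4)),np.sin(np.radians(27.4))])
plan(*(o-.03*u),.25,27.4)
E
```

```text
time: 32.1
ee_pos: [0.4548, 0.0675, 0.1942]
orientation: [-180.0, 0.1, 27.4]
contact_force: [-1.0, 0.9, 0.1]
opening: -0.0002
pos [0.455  0.0676 0.1945] ori [-1.7997e+02  7.0000e-02  2.7360e+01] F [-0.25  0.85 -0.4 ] open 0.0 t 32.25
shift units [ 0.8638 -0.0021 -0.3713] turn units (tool z) -0.0001 rows>= 2.256456323005046 0.003323811082344878
```

View pics/s16c.png

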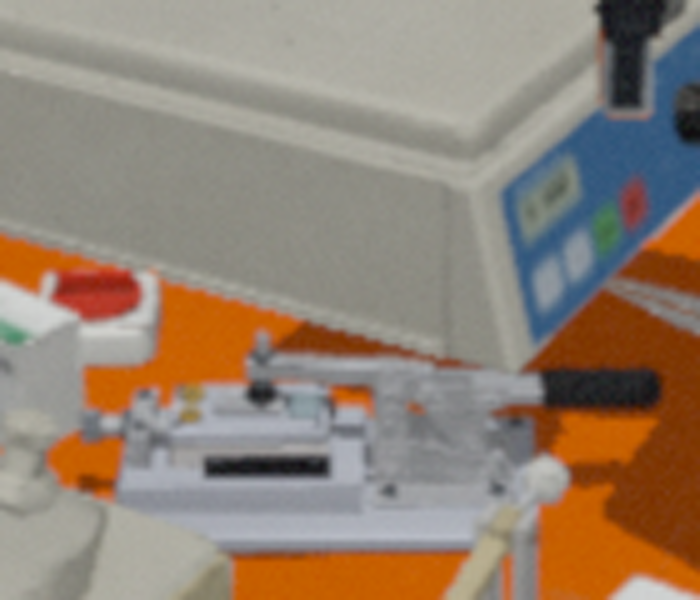

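View pics/w16.png

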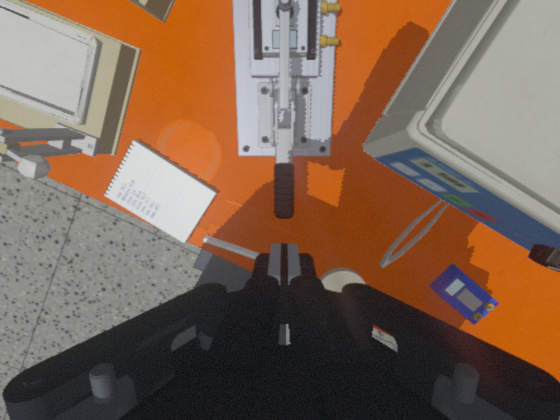

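View pics/top16.png

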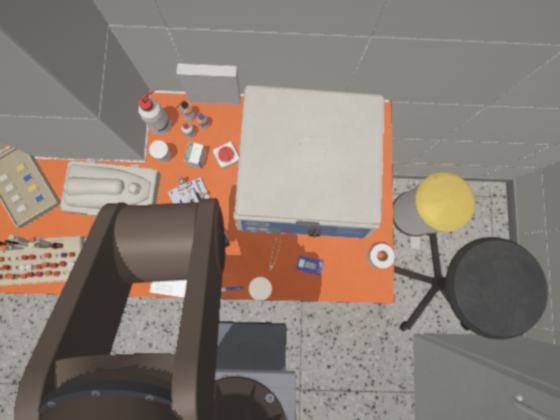

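The handle stays level with the arm clear, and the bystanders look undisturbed. One last look at the stop contact from above.

```bash
python3 -m jog '[[0.1,0,0,0,-1],[0.2,0,0,0,-1],[0.25,0,0,0,-1],[0.2,0,0,0,-1],[0.15,0,0,0,-1],[0,0,0,0,-1],[0,0,0,0,-1]]'
python3 - <<'E'
from h import *
snap("wrist","w17");d,st,c=load("w17");cv2.imwrite("pics/w17c.png",cv2.resize(d["color"][60:260,200:370,::-1],None,fx=3,fy=3,interpolation=2))
E
```

```text
time: 33.12
ee_pos: [0.5749, 0.1297, 0.1947]
orientation: [-180.0, 0.1, 27.4]
contact_force: [0.1, -0.1, -0.0]
opening: -0.0003
```

View pics/w17c.png

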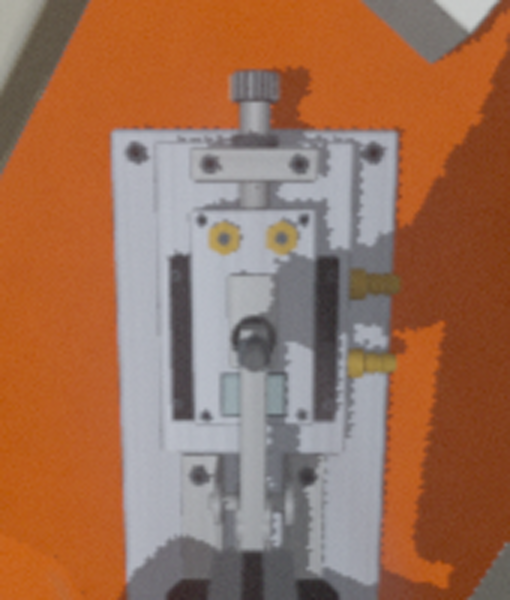

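The cell is square between the rails, its port end touches the screw tip (crop ≈ 255,207), and the pad is on the strip. Handing in.

Run:
```python
from bench import bot
print(bot.finish_job())
```

```text
the job is handed in; nothing more can be done
None
```

The flow cell is loaded against the stop screw and clamped. I handed the job in at about 33 s of the 72 s allowed.

**Loading:** I lowered the cell between the rails, port end towards the stop, and slid it along in steps down to about 0.2 mm. At the stop the tool stopped advancing and the force rose sharply to about 6.5 N, so I let go there.

**Clamping:** I pushed the handle down with the shut fingertips. It resisted with about 4 N, then gave way over centre. A light 7 N touch found the hard stop at 63.5 mm, against the 64 mm given.

**Last checks:**
- **Clamp and cell:** with the arm clear, the handle stays level and the pad is on the strip. The cell is square between the rails with its port end at the screw tip.
- **Bystanders:** the ones in view look unmoved. The note pad and pen were partly hidden by the arm in the last top view, but the wrist view shows nothing out of place.

**What disagreed:**
- **Cell-to-rail offset:** my first estimate was about 0.5 mm off sideways. I corrected it from a closer view before lowering the cell.
- **Stop position:** contact came at about 40 mm by my estimated origin, while the images had suggested 38.5 to 39.5 mm. That is within the camera error, and I went by touch.
- **Force while setting down:** the cell was briefly pressed onto the nest floor with about 12 N before I eased off.

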